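Put the knitting-machine carriage away in the dust cabinet and snap its hatch shut

ROBOT

A 6-joint arm with a two-finger parallel gripper is mounted at the origin on the work surface. World frame = base frame: x ahead of the robot, y to its left, z up, the work surface at z = 0. Lengths are in m, angles in degrees, forces in N, time in s.
With the tool pointing down it reaches from about 0.375 to 0.75 m from the base axis. Payload 9 kg.
Tool frame: the origin (TCP) lies where the fingers leave the gripper's body, on its centre line; the fingertips stand 73 mm ahead of it and the grasp point (between the pads) lies 54 mm ahead of it (robot.tip_reach is the distance from the TCP to the fingertips, in m); z points along the fingers, y is the direction in which the jaws open and shut (so a half turn about z gives the same grasp; the last joint's range is limited). The gripper opens to 85 mm and grips with 20 to 120 N. Pads are 22 mm wide; open, the fingers measure 114 mm over their backs; the gripper's body (76 mm by 85 mm) begins 54 mm behind the grasp point. The pads swing forward as they close: fully open they stand 13 mm farther back than shut.
Start: joints at [55.193, 5.964, 5.575, 89.605, 0, 77.527], TCP at [0.228, 0.555, 0.304] pointing down, gripper open.
Joint ranges: [-171.21, 171.21], [-48.23, 106.86], [-62.78, 66.21], [-105.2, 120.99], [-86.42, 89.51], [-180, 180]. Speed limits (degrees/s): [127.2, 127.2, 147.25, 180, 180, 180].

INTERFACE

Orientations are given as [roll, pitch, yaw] about the fixed x, y, z axes, in that order (R = Rz(yaw) Ry(pitch) Rx(roll)).
In Python, from plant import robot gives the robot as it stands. Calls block until the motion is done:
- robot.move_pose(position, orientation): joint-space move of the TCP to a pose.
- robot.line_to(position, vel=0.15, rotation=None, guard=None): straight line of the TCP; rotation=None keeps the orientation; vel is the mean speed in m/s. With guard (N) it stops when the force on the tool has changed by that much, and returns True; else False.
- robot.goto_joints(angles): joint-space move.
- robot.set_gripper(opening): finger opening in m; the grip force is fixed at half the most; returns when the fingers have stopped.
- robot.pause(seconds).
- robot.ik(position, orientation): joint angles nearest the present ones, or None.
- robot.observe(): the state.
- robot.grab_frame(name): name is "scene" or "side" or "wrist"; returns the picture (480x640x3 uint8, blue, green, red); there is no depth.
- robot.get_calibration(name): a dict with "vertical_fov" (degrees; the focal length in pixels is half the picture's height over the tangent of half this angle, whatever the lens; pixels are square), "cx", "cy" (the principal point, pixels), "k1" (the pictures are not rectified: a ray, as slopes to the right and down, at radius r is drawn at 1 + k1 r^2 times it, then the intrinsics apply), "rvec" (rotation vector, rad) and "tvec" (3), from world to camera coordinates, as OpenCV has them. Camera axes: x right, y down, z forward; pixel columns grow to the right and rows downward; lengths in m; the calibration is good to about 2 mm. A picture is of the moment at which its call begins: read the wrist's pose just before it. get_calibration takes no time and is no camera call; for the wrist camera it gives the pose at the moment of the call.
A pose or a line that the arm cannot do raises robot.IKError and nothing moves.
- robot.job_done(): hands the job in, once; it reports no verdict.
The state is a dict: "time": time; "q": joint angles; "qvel": joint speeds; "joint_torque": joint torques, N m; "tool_pos": TCP position; "tcp_rot": TCP orientation; "ft_force": force on the tool from outside, world axes, zero at the start; "torque": the same for the moment, N m; "gripper_width": finger opening in m.
Only numpy, scipy, OpenCV 4.12 (cv2) and the standard library are available. Lean on these libraries where they do the work, as an engineer would, in place of code of your own. Each camera call takes 0.05 s, during which the arm holds its last target.

TASK

Put the carriage with the bridge handle away: pass it through the opening in the sloping top of the dust cabinet without it or the gripper touching the rim, set it down (do not drop it) flat on the bin's floor with its handle up, and let go. Then swing the hatch over and press it down past its catch until it is fully shut. Leave everything else on the table where it is.

Things in the scene. Friction and masses are not known exactly. Their poses are not given: they have to be found in the camera images.
- carriage: The carriage to put away: cream plastic block 90 (x) x 62 (y) x 34 mm high, black bridge handle on top. The handle bar runs along x: 74 mm long, 18 mm wide (y), 62 to 80 mm above the underside, on two posts 12 mm thick at x = -29 and +29 mm, open between. About 0.25 to 0.5 kg. Stands on the table. Origin: centre of the underside, z up. Both ends alike: it may point either way along the slope.
- cabinet: The cream sheet-metal dust cabinet, fixed to the table: 194 mm deep (x -84 to +110 mm), 170 mm wide, 80 mm high at its front, 162 mm at the back; its top slopes down towards the robot at 28 degrees. Origin: on the table, straight under the centre of the opening; x to its back, z up.
- rim: The opening in the cabinet's sloping top, 118 mm (x) by 100 mm (y), and the 4 mm sheet around it, out to x = -95 and +80, y = -85 and +85 mm: the rim. Origin: centre of the opening at the outer surface, 125 mm above the table. x runs up the slope, away from the robot, y across, z is the sloping top's outward normal (28 degrees from vertical). A gripper opened wide will not pass.
- bin: The bin under the opening: steel walls and a rubber floor parallel to the sloping top, 95 mm below its outer surface; inside 126 mm (x) by 106 mm (y). Origin: centre of the floor's upper face, under the opening's centre along the normal; axes as rim. The carriage may slide down the slope a little once let go.
- lid (a joint): The hatch's hinge angle (rad): 0 fully shut, growing as it opens, at most 2.05. It starts at 1.75 to 2.0, about upright, outer face away from the robot. The friction hinge (0.3 N m) holds it wherever it is left. At about 0.08 its free edge meets a sprung roller catch, passed with about 7 to 10 N at the edge; beyond, it drops to 0 and the catch keeps it shut.
- hinge (a point): Middle of the hatch's hinge axis, which is parallel to y of rim; at x = +78, z = +1 mm in that frame (upper side of the opening). The hatch is a flat cream plate 155 mm long from this axis, 130 mm wide, 6 mm thick, 250 g; shut, it covers the opening down to x = -77 mm, outer face at z = +7 mm.
- lid_edge (a point): Middle of the hatch's free edge, on its outer face, 155 mm from the hinge axis; moves with the hatch. The catch it must pass is a dark steel bracket, 42 mm wide and 18 mm high, on the sloping top at x = -97 to -78 mm in the frame of rim.
- flat_carriage: Not to be moved: a lower carriage, 104 x 58 x 24 mm with two round black knobs (24 mm wide, top at 40 mm) and no handle. Origin: centre of the underside. It may have changed places with the other carriage.
- cone: Bystander: an empty cardboard cone standing on end, 88 mm wide at the foot, 165 mm high. Origin: centre of the underside.
- bobbin: Bystander: a wooden bobbin standing on end, 70 mm wide, 100 mm high. Origin: centre of the underside.
- weight: Bystander: a dark steel weight bar, 100 x 45 x 42 mm. Origin: centre of the underside.
- driver: Bystander: a screwdriver lying on the table, about 200 mm long.
- mug: Bystander: a white mug, 80 mm wide, 90 mm high. Origin: centre of the underside.
- jar: Bystander: an amber jar, 70 mm wide, 100 mm high. Origin: centre of the underside.
Things that resemble listed ones, but are neither listed nor needed, are in the scene too. Leave any blue or green look-alike of the carriage alone.

How it is judged:
By the outcome, as a careful person would: the job done as asked, in the order asked, and still so for the second after the job is handed in, with the robot touching nothing.
It also fails if it takes over 67 s, if anything falls off the work surface, if the arm or the gripper's body presses on something with over 40 N, if the wrist force passes 120 N, or if a joint passes its speed limit or range.

## Working session

There is one attempt and no reset: what is moved stays moved. The work goes in short steps, each a Python script; the robot and the scene stay as the last script left them, time stands still between calls to the robot, and variables do not carry over. Pictures are saved under pics/ and viewed, and the job is handed in when it is done.

```bash
ls; mkdir -p pics; python3 - <<'E'
from plant import robot
import cv2
for n in ["scene","side","wrist"]:
    print(n,robot.get_calibration(n))
    cv2.imwrite(f"pics/{n}0.png",robot.grab_frame(n))
print(robot.observe())
E
```

```text
pics
scene {'vertical_fov': 53.03054176428862, 'cx': 320.83659194064103, 'cy': 235.9538203514759, 'k1': -0.10120717282720498, 'rvec': array([ 2.20722456,  0.85100894, -0.34836305]), 'tvec': array([-0.390617  , -0.1623057 ,  1.56123393])}
side {'vertical_fov': 46.80604471761296, 'cx': 330.78799005393995, 'cy': 241.15124168354936, 'k1': -0.026730838254909142, 'rvec': array([ 2.33790468, -0.61043674,  0.2216382 ]), 'tvec': array([-0.4608918 ,  0.28786765,  1.23010682])}
wrist {'vertical_fov': 69.89198890249642, 'cx': 322.9471728386436, 'cy': 248.47131913584778, 'k1': -0.05317918693131129, 'rvec': array([-2.39943096, -1.60808304, -0.23530952]), 'tvec': array([-0.59936077, -0.0378953 ,  0.37888331])}
{'time': 0.15, 'q': array([5.51923845e+01, 5.99150866e+00, 5.53890839e+00, 8.96047999e+01,
       5.68280530e-04, 7.75276649e+01]), 'qvel': array([ 0.04477068, -0.0856551 ,  0.14516817, -0.07438682, -0.02770287,
        0.02647354]), 'joint_torque': array([ 5.07481978e-03, -5.57351089e+01,  5.04009283e+01,  1.23816050e-02,
       -1.76945114e-04,  6.85250214e-06]), 'tool_pos': array([0.22789409, 0.55484838, 0.30330876]), 'tcp_rot': array([-1.79944077e+02, -1.29514864e-02,  1.57664713e+02]), 'ft_force': array([ 0.47403446, -0.29581609, -0.32066977]), 'torque': array([ 0.04608421, -0.02640189, -0.02921649]), 'gripper_width': 0.08550621084064149}
```

View pics/scene0.png

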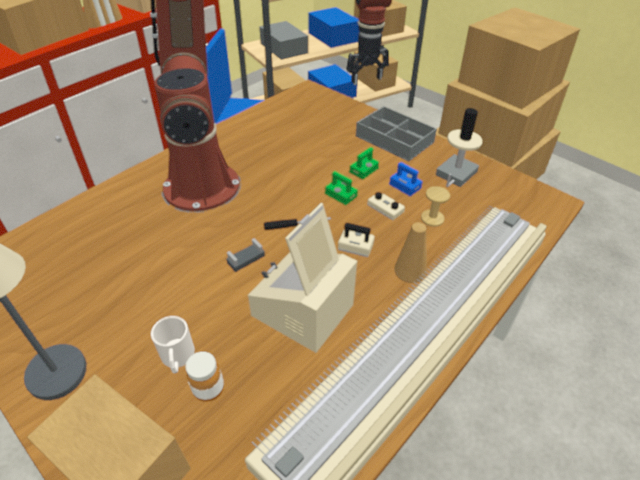

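View pics/side0.png

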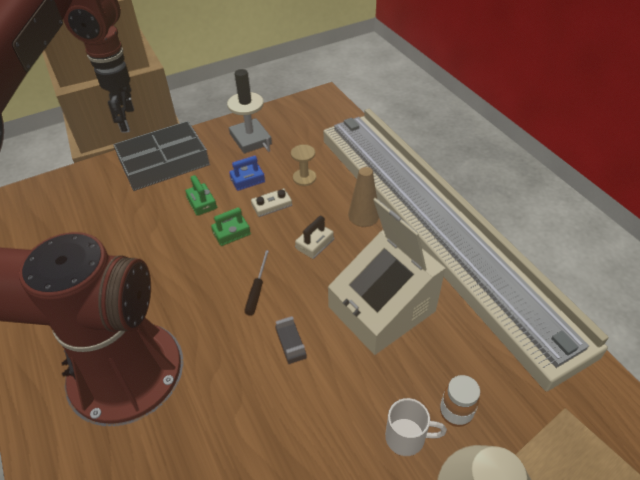

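View pics/wrist0.png

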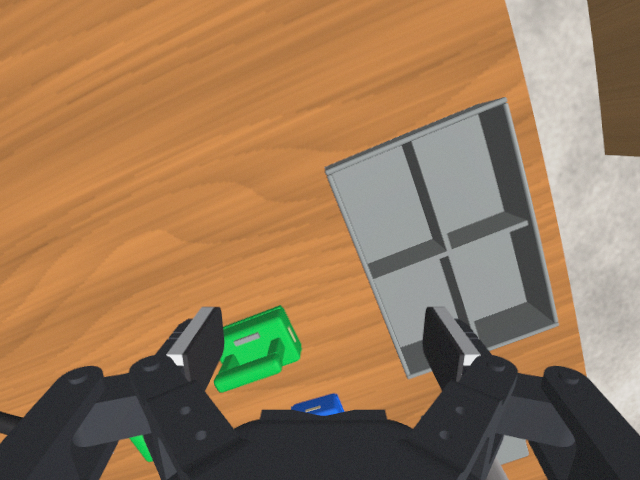

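Candidates for the carriage:

| Object | Scene pixel | Side pixel |
|---|---|---|
| Cream block, black bridge handle | (357,238) | (315,237) |
| Cream flat one with two knobs | (386,204) | (271,201) |
| Green | (341,188), (364,163) | (230,226), (200,195) |
| Blue | (406,178) | (247,172) |

By the description it is the cream one with the bridge handle. I'll check it in enlarged crops, along with the cabinet.

```bash
cat > h.py <<'E'
import numpy as np, cv2
from scipy.spatial.transform import Rotation as Ro
from scipy.optimize import least_squares
class Cam:
    def __init__(s,c):
        s.f=240/np.tan(np.radians(c["vertical_fov"])/2); s.cx,s.cy,s.k=c["cx"],c["cy"],c["k1"]
        s.R=cv2.Rodrigues(np.array(c["rvec"]))[0]; s.t=np.array(c["tvec"])
    def proj(s,P):
        p=np.atleast_2d(P)@s.R.T+s.t; n=p[:,:2]/p[:,2:]; r2=(n**2).sum(1,keepdims=True)
        return n*(1+s.k*r2)*s.f+[s.cx,s.cy]
    def ray(s,uv):
        d=(np.array(uv,float)-[s.cx,s.cy])/s.f; n=d.copy()
        for _ in range(20): n=d/(1+s.k*(n@n))
        return -s.R.T@s.t, s.R.T@np.array([n[0],n[1],1])
    def plane(s,uv,z):
        o,d=s.ray(uv); return o+d*(z-o[2])/d[2]
def crop(img,x0,y0,w,h,k):
    return cv2.resize(img[y0:y0+h,x0:x0+w],None,fx=k,fy=k,interpolation=cv2.INTER_CUBIC)
E
python3 - <<'E'
from h import *
s=cv2.imread("pics/scene0.png"); d=cv2.imread("pics/side0.png")
cv2.imwrite("pics/c1.png",crop(s,230,195,160,120,5))
cv2.imwrite("pics/c2.png",crop(d,290,195,160,120,5)) 
cv2.imwrite("pics/c3.png",crop(d,320,230,133,120,5))
E
```

```text
(no output)
```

View pics/c1.png

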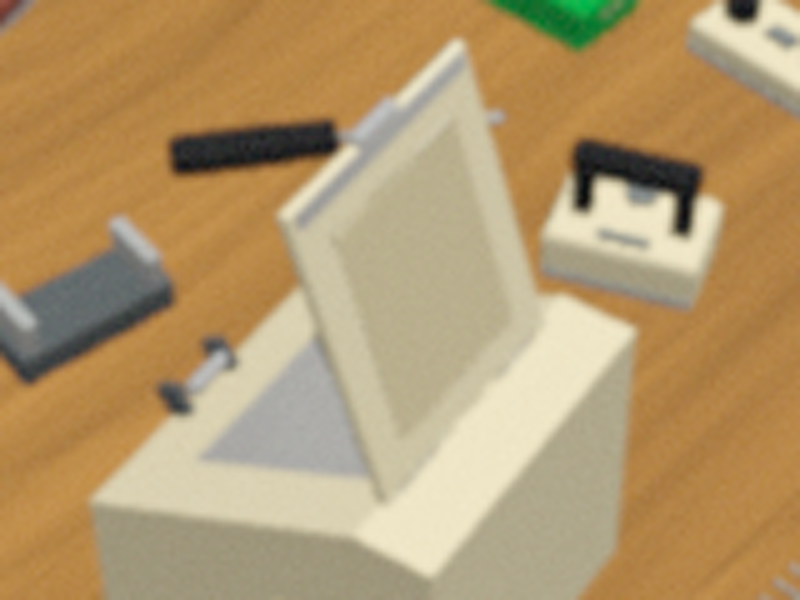

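View pics/c2.png

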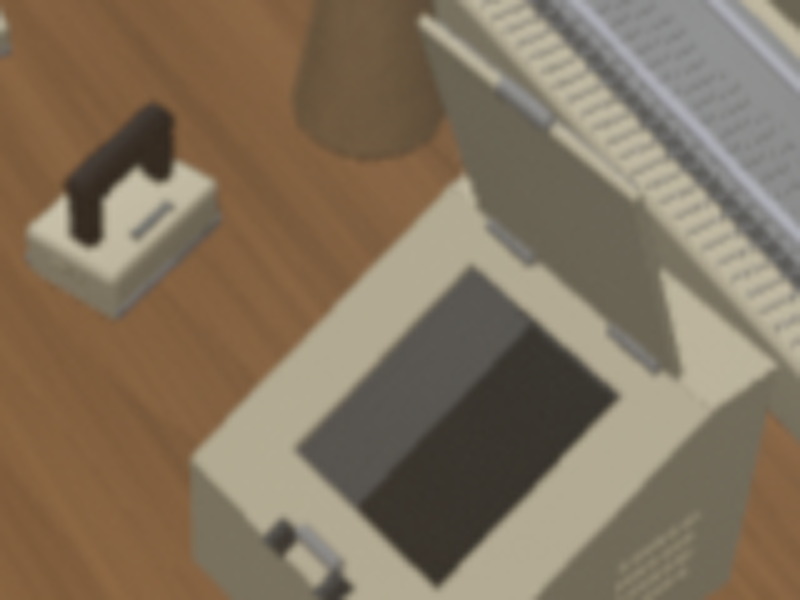

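View pics/c3.png

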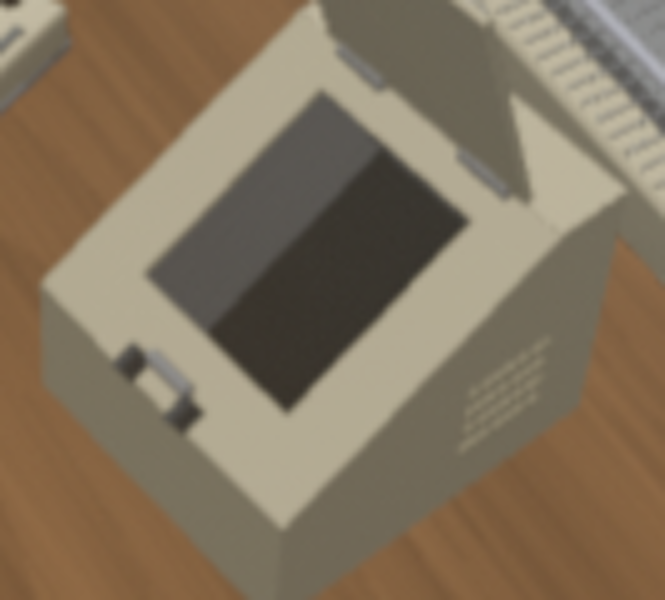

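```bash
cat > fit.py <<'E'
from h import *
from plant import robot
S=Cam(robot.get_calibration("scene")); D=Cam(robot.get_calibration("side"))
a=np.radians(28); c28,s28=np.cos(a),np.sin(a)
def rim(x,y,z=0): return np.array([x*c28-z*s28, y, 125+x*s28+z*c28])/1000
def cab(x,y,z): return np.array([x,y,z])/1000
def px(o,u): return [o[0]+(u[0]+.5)/5-.5,o[1]+(u[1]+.5)/5-.5]
C1=(230,195);C2=(290,195);C3=(320,230)
obs=[(D,C2,(472,267),rim(59,50)),(D,C2,(620,397),rim(59,-50)),(D,C2,(297,450),rim(-59,50)),(D,C2,(437,588),rim(-59,-50)),
(D,C3,(42,285),rim(-95,85)),(D,C3,(283,527),rim(-95,-85)),(D,C3,(558,235),rim(80,-85)),(D,C3,(628,190),cab(110,-85,162)),
(S,C1,(95,503),rim(-95,-85)),(S,C1,(433,575),cab(110,-85,162)),(S,C1,(635,328),cab(110,85,162)),(S,C1,(200,460),rim(-59,-50)),(S,C1,(358,540),rim(80,-85)),(S,C1,(560,295),rim(80,85))]
def T(p,P): 
    c,s=np.cos(p[2]),np.sin(p[2]); return np.array([p[0]+c*P[0]-s*P[1],p[1]+s*P[0]+c*P[1],P[2]])
def fit(obs,p0):
    f=lambda p:np.concatenate([cam.proj(T(p,P))[0]-px(o,u) for cam,o,u,P in obs])
    r=least_squares(f,p0,loss='soft_l1'); return r.x,f(r.x).reshape(-1,2)
p0=[*D.plane((385,280),.125)[:2],0]
p,r=fit(obs,p0); print("cab",p[:2],np.degrees(p[2])); print(r.round(1).tolist())
A=lambda x,y,z:np.array([x,y,z])/1000
o2=[(D,C2,(110,283),A(-45,-31,34)),(D,C2,(217,185),A(45,-31,34)),(D,C2,(28,235),A(-45,31,34)),
(S,C1,(543,240),A(-45,-31,34)),(S,C1,(697,268),A(45,-31,34)),(S,C1,(722,205),A(45,31,34)),(S,C1,(565,180),A(-45,31,34)),
(S,C1,(541,272),A(-45,-31,0)),(S,C1,(690,305),A(45,-31,0)),(D,C2,(115,318),A(-45,-31,0)),(D,C2,(218,222),A(45,-31,0)),(D,C2,(27,258),A(-45,31,0))]
q,r2=fit(o2,[*D.plane((315,240),.034)[:2],0]); print("car",q[:2],np.degrees(q[2])); print(r2.round(1).tolist())
def lidp(th,d,y,o): return rim(78-d*np.cos(th)+o*np.sin(th),y,1+d*np.sin(th)+o*np.cos(th))
l3=[(D,C2,(422,18),(155,65,6)),(D,C2,(640,195),(155,-65,3)),(S,C1,(285,215),(155,-65,0)),(S,C1,(460,40),(155,65,3))]
f=lambda t:np.concatenate([cam.proj(T(p,lidp(t[0],*P)))[0]-px(o,u) for cam,o,u,P in l3])
r=least_squares(f,[1.9]); print("lid",r.x,f(r.x).reshape(-1,2).round(1).tolist())
E
python3 fit.py
```

```text
cab [ 0.57621412 -0.14209207] 9.155722483268187
[[-0.5, -1.1], [0.5, -0.4], [-1.1, -0.2], [-0.1, 0.6], [-0.4, -0.2], [-0.0, 0.4], [0.9, -0.2], [-0.4, 0.1], [-0.6, 0.0], [0.4, 0.8], [0.3, 0.5], [-2.5, 0.2], [-0.1, -0.5], [0.7, 0.2]]
car [0.54524657 0.1248514 ] 24.296728750345917
[[0.7, 0.0], [0.3, -1.1], [-1.7, -0.9], [-0.6, -0.9], [0.2, 0.7], [0.3, -1.6], [1.0, -3.4], [-0.6, 1.3], [0.6, 1.9], [0.2, 1.7], [0.2, 0.2], [-0.7, 3.1]]
lid [1.75528938] [[0.4, -1.3], [-0.1, 0.1], [-1.6, 0.3], [0.3, -0.1]]
```

```bash
python3 - <<'E'
from h import *
from plant import robot
W=Cam(robot.get_calibration("wrist")); o=robot.observe()
R=Ro.from_euler('xyz',o["tcp_rot"],degrees=True).as_matrix()
print("cam in tool",R.T@(-W.R.T@W.t-o["tool_pos"]),"axis",R.T@W.R.T[:,2])
b=28
for yaw in (24.3,-155.7): print(yaw,robot.ik([.545,.125,.25],[180,0,yaw]),robot.ik([.545,.125,.125],[180,0,yaw]))
cy=9.16
for flip in (0,180):
  # tool z = (s28,0,-c28) in cab frame
  z=np.array([np.sin(np.radians(28)),0,-np.cos(np.radians(28))])
  x=np.array([np.cos(np.radians(28)),0,np.sin(np.radians(28))])*(1 if flip==0 else -1)
  y=np.cross(z,x); M=Ro.from_euler('z',cy,degrees=True).as_matrix()@np.stack([x,y,z],1)
  rpy=Ro.from_matrix(M).as_euler('xyz',degrees=True)
  for h in (-95+125,60+125,160):
    n=Ro.from_euler('z',cy,degrees=True).apply([-np.sin(np.radians(28)),0,np.cos(np.radians(28))])
    print(flip,rpy,h,robot.ik(np.array([.5762,-.1421,.125])+n*h/1000,rpy))
E
```

```text
cam in tool [ 7.27813152e-02  1.36950705e-05 -6.96790103e-02] axis [-2.88707117e-01 -2.64449565e-04  9.57417428e-01]
24.3 [ -0.48407217  -1.4052585   -7.571995    83.83326351   0.
 155.21592783] [ -0.48407217   1.58484699 -17.7013739   70.71377911   0.
 155.21592783]
-155.7 [ -0.48407217  -1.4052585   -7.571995    83.83326351   0.
 -24.78407217] [ -0.48407217   1.58484699 -17.7013739   70.71377911   0.
 -24.78407217]
0 [180.   -28.     9.16] 30 [-35.09505    -21.15499816 -39.05232821  51.25424556  19.1245292
 139.2952102 ]
0 [180.   -28.     9.16] 185 [-42.23704796 -34.98565877 -34.39142639  72.2412746   21.52373019
 132.12033866]
0 [180.   -28.     9.16] 160 [-40.95277351 -33.46883023 -35.72975408  68.911041    21.11428188
 133.42701738]
180 [-180.     28.   -170.84] 30 [-35.09505    -21.15499816 -39.05232821  51.25424556  19.1245292
 -40.7047898 ]
180 [-180.     28.   -170.84] 185 [-42.23704796 -34.98565877 -34.39142639  72.2412746   21.52373019
 -47.87966134]
180 [-180.     28.   -170.84] 160 [-40.95277351 -33.46883023 -35.72975408  68.911041    21.11428188
 -46.57298262]
```

```bash
python3 - <<'E'
from h import *
from plant import robot
S=Cam(robot.get_calibration("scene"));D=Cam(robot.get_calibration("side"))
print("tower base",D.plane((250,138),.02), S.plane((457,172),.02))
print("tower top",D.plane((242,72),.2),S.plane((470,112),.2))
robot.move_pose([.545,.125,.36],[180,0,-155.7])
o=robot.observe();print(o["time"],o["tool_pos"],o["tcp_rot"])
np.save("w1.npy",robot.get_calibration("wrist"))
cv2.imwrite("pics/w1.png",robot.grab_frame("wrist"))
E
```

```text
tower base [0.57251928 0.61012948 0.02      ] [0.58823678 0.6135711  0.02      ]
tower top [0.60601876 0.69622945 0.2       ] [0.55091877 0.69253651 0.2       ]
2.0917 [0.54483563 0.12561406 0.35995069] [ 1.79987319e+02 -2.27769361e-03 -1.55675056e+02]
```

View pics/w1.png

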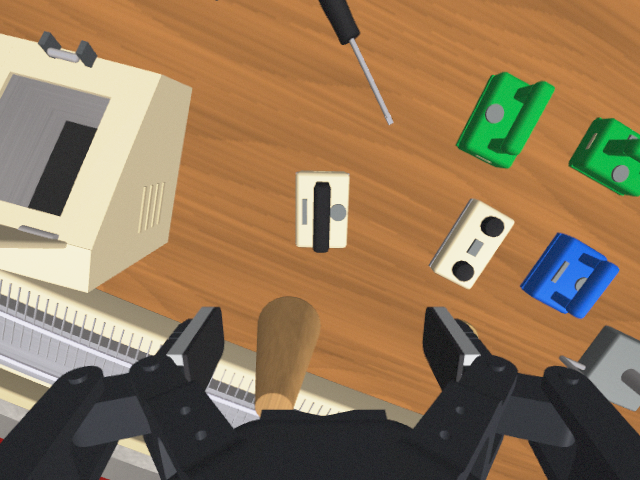

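The wrist view shows the cream carriage, with its bridge handle, at (323,210). The flat one is at (473,243), the green ones at (505,118) and (608,155), the blue at (568,275), and the cone at (288,350). Enlarging it.

```bash
python3 - <<'E'
from h import *
w=cv2.imread("pics/w1.png")
cv2.imwrite("pics/w1c.png",crop(w,275,155,100,110,5))
cv2.imwrite("pics/w1d.png",crop(w,0,20,200,150,4))
E
```

```text
(no output)
```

View pics/w1c.png

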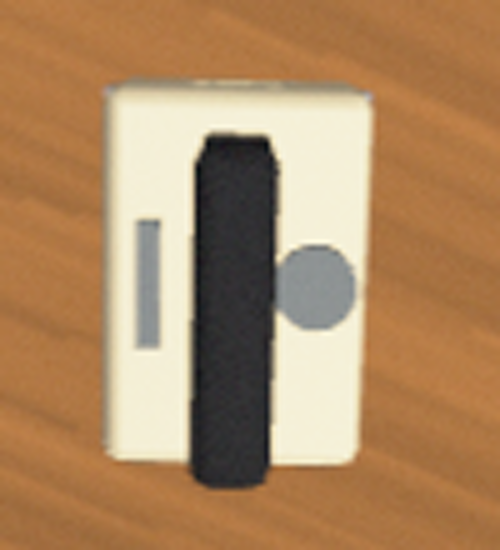

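View pics/w1d.png

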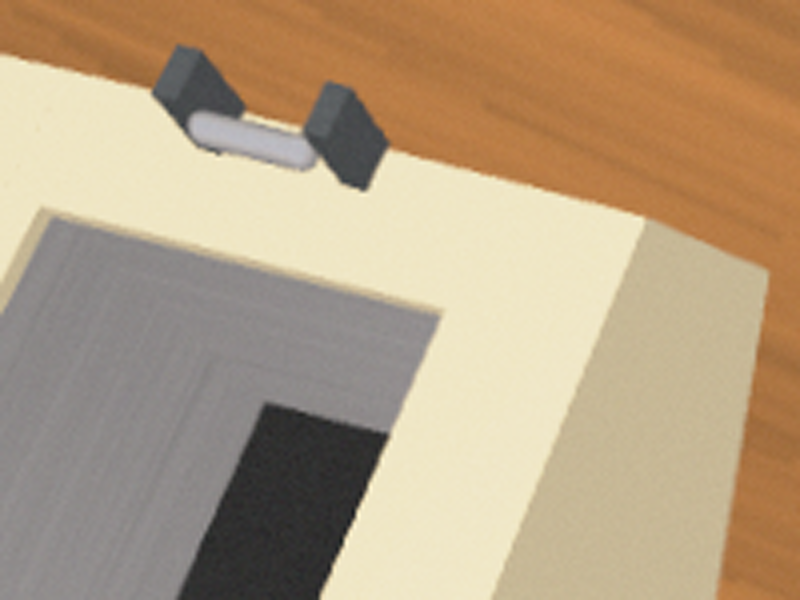

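```bash
cat > fit2.py <<'E'
from fit import *
W=Cam(np.load("w1.npy",allow_pickle=True).item()); CW=(275,155)
o3=[(W,CW,(108,91),A(-45,-31,34)),(W,CW,(372,94),A(-45,31,34)),(W,CW,(357,465),A(45,31,34)),(W,CW,(108,460),A(45,-31,34)),(W,CW,(192,300),A(0,-9,78)),(W,CW,(272,300),A(0,9,78))]
o3=[(c,o,u,P) for c,o,u,P in o3]
qw,rw=fit(o3[:4],q); print("wrist only",qw[:2],np.degrees(qw[2]),rw.round(1).tolist())
qw,rw=fit(o3,q); print("wrist+bar",qw[:2],np.degrees(qw[2]),rw.round(1).tolist())
mid=[W.plane(px(CW,u),.08) for u in((195,165),(277,165),(192,470),(268,470))]
b1=(mid[0]+mid[1])/2;b2=(mid[2]+mid[3])/2;print("bar",(b1+b2)/2,np.degrees(np.arctan2(*(b2-b1)[1::-1])),np.linalg.norm(mid[0]-mid[1]),np.linalg.norm(b2-b1))
def wpx(u): return [(u[0]+.5)/4-.5,20+(u[1]+.5)/4-.5]
for u,P in(((441,313),rim(-59,50)),((45,208),rim(-59,-50)),((645,217),rim(-95,85))):
    print("cab res",W.proj(T(p,P))[0]-wpx(u))
    z=P[2]; print("  offset mm",(W.plane(wpx(u),z)-T(p,P))*1000)
E
python3 fit2.py | tail -12
```

```text
car [0.54524657 0.1248514 ] 24.296728750345917
[[0.7, 0.0], [0.3, -1.1], [-1.7, -0.9], [-0.6, -0.9], [0.2, 0.7], [0.3, -1.6], [1.0, -3.4], [-0.6, 1.3], [0.6, 1.9], [0.2, 1.7], [0.2, 0.2], [-0.7, 3.1]]
lid [1.75528938] [[0.4, -1.3], [-0.1, 0.1], [-1.6, 0.3], [0.3, -0.1]]
wrist only [0.5465977  0.12420724] 23.186384878214334 [[-1.0, -1.2], [1.0, -0.7], [0.9, 1.3], [-0.8, 1.3]]
wrist+bar [0.54523182 0.12322054] 23.136046878316712 [[-1.3, -2.7], [0.7, -2.2], [0.6, -0.0], [-1.2, -0.1], [-0.3, 2.9], [1.0, 3.2]]
bar [0.54608646 0.12344864 0.08      ] 23.11940303215604 0.016578999353716255 0.06441681751474751
cab res [ 1.50308084 -1.5619858 ]
  offset mm [ 1.86673398e+00 -9.57225602e-01 -2.77555756e-14]
cab res [-0.95057013 -0.5415624 ]
  offset mm [ 1.15207989e-01  1.02237530e+00 -2.77555756e-14]
cab res [ 0.62214708 -0.64297439]
  offset mm [ 7.72689193e-01 -3.77246468e-01  1.38777878e-14]
```

```bash
python3 - <<'E'
from h import *
from plant import robot
robot.set_gripper(.055)
yaw=23.15-180
robot.move_pose([.546,.124,.24],[180,0,yaw])
g=robot.line_to([.546,.124,.126],vel=.12,guard=15); print("guard",g)
robot.set_gripper(.005)
o=robot.observe();print(o["time"],o["tool_pos"],o["gripper_width"],o["ft_force"])
robot.line_to([.546,.124,.33],vel=.15)
o=robot.observe();print(o["time"],o["tool_pos"],o["gripper_width"],o["ft_force"],o["torque"])
cv2.imwrite("pics/side1.png",robot.grab_frame("side"))
cv2.imwrite("pics/w2.png",robot.grab_frame("wrist"))
E
```

```text
guard False
4.625 [0.54632186 0.12417505 0.12667957] 0.01670470919835026 [-1.49800215  1.80433432  4.36201132]
6.1333 [0.54569706 0.12400944 0.32895753] 0.016838730055076134 [-0.56282274 -0.99318588 -4.15543282] [ 0.0066674  -0.04291773 -0.00103717]
```

View pics/side1.png

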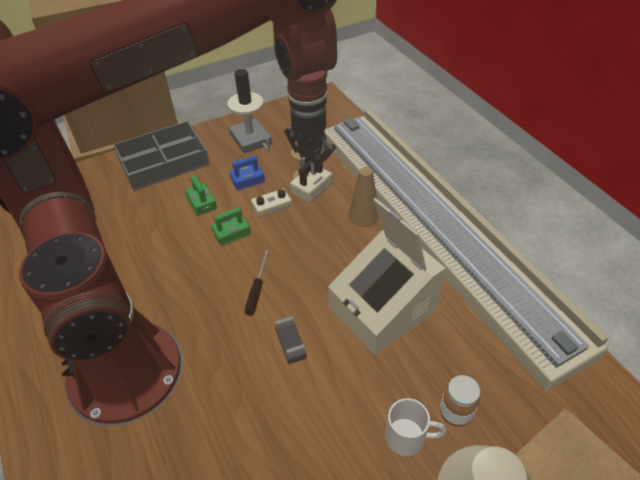

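View pics/w2.png

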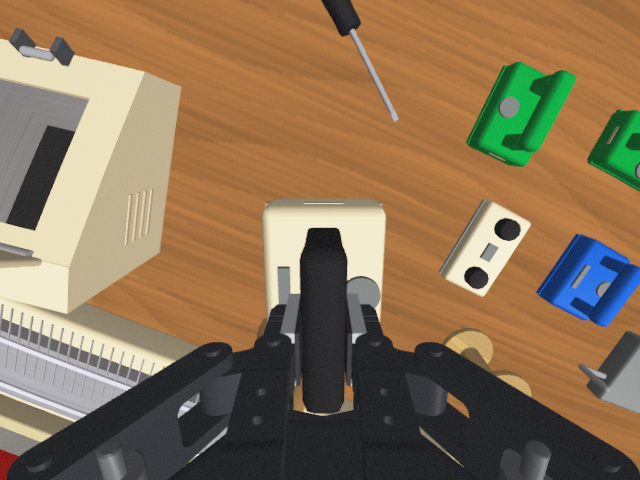

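```bash
python3 - <<'E'
from h import *
from plant import robot
w=cv2.imread("pics/w2.png"); cv2.imwrite("pics/w2c.png",crop(w,245,190,160,120,5))
W=Cam(robot.get_calibration("wrist")); o=robot.observe()
R=Ro.from_euler('xyz',o["tcp_rot"],degrees=True).as_matrix(); t=o["tool_pos"]
# predicted corners
for P in [(.045,.031,.0927),(.045,-.031,.0927),(.037,0,.0467+.002),(-.037,0,.0467+.002),(0.045,.031,.1267),(0.045,-.031,.1267)]:
    print(P,W.proj(R@np.array(P)+t))
E
```

```text
(0.045, 0.031, 0.0927) [[388.878197   206.38820506]]
(0.045, -0.031, 0.0927) [[259.00619498 206.39969172]]
(0.037, 0, 0.0487) [[324.11396666 249.16746718]]
(-0.037, 0, 0.0487) [[323.98694622 414.74691786]]
(0.045, 0.031, 0.1267) [[378.00741334 196.25394426]]
(0.045, -0.031, 0.1267) [[269.68479066 196.26694541]]
```

View pics/w2c.png

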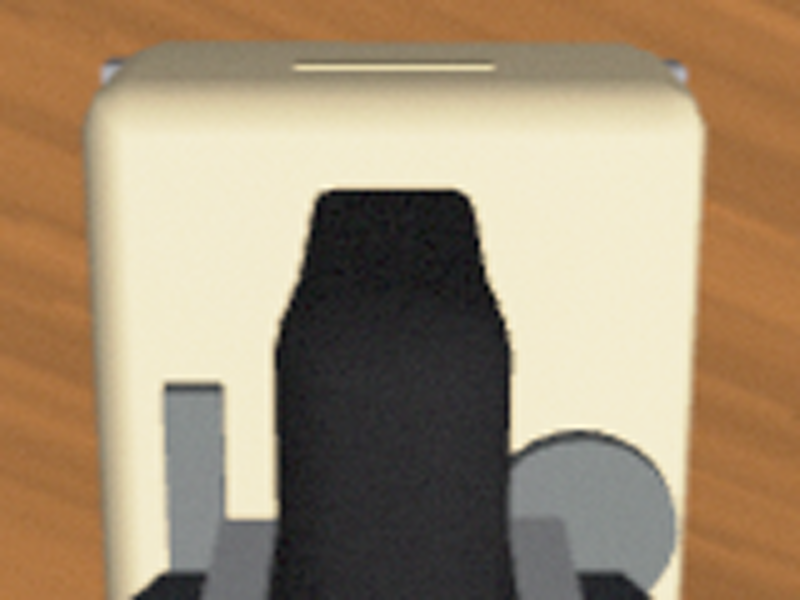

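```bash
cat > rimf.py <<'E'
from h import *
from plant import robot
CP=np.array([.5766,-.1421]); CY=9.15
RZ=Ro.from_euler('z',CY,degrees=True).as_matrix()
a=np.radians(28); RR=RZ@np.array([[np.cos(a),0,-np.sin(a)],[0,1,0],[np.sin(a),0,np.cos(a)]])
def rw(x,y,z): return np.array([*CP,.125])+RR@(np.array([x,y,z])/1000)
def rinv(P): return RR.T@(np.array(P)-[*CP,.125])*1000
TILT=[180,28,CY-180]
def st(m=""):
    o=robot.observe(); print(m,round(o["time"],2),"rim",rinv(o["tool_pos"]).round(1),"rot",o["tcp_rot"].round(2),"g",round(o["gripper_width"],4),"F",o["ft_force"].round(1)); return o
E
python3 - <<'E'
from rimf import *
S=Cam(robot.get_calibration("side")); print("cone",S.plane((365,215),0))
print(Ro.from_euler('xyz',TILT,degrees=True).as_matrix()-RR@np.diag([-1,1,-1]))
robot.move_pose(rw(0,150,236),TILT); st("pre")
robot.line_to(rw(0,0,180),vel=.15); robot.pause(.2); o=st("above")
np.save("w3.npy",robot.get_calibration("wrist"))
for n in("side","scene","wrist"): cv2.imwrite(f"pics/{n}3.png",robot.grab_frame(n))
d=cv2.imread("pics/side3.png"); cv2.imwrite("pics/side3c.png",crop(d,300,150,160,150,4))
E
```

```text
cone [0.72066414 0.15151633 0.        ]
[[-1.11022302e-16  0.00000000e+00  5.55111512e-17]
 [ 2.77555756e-17  1.11022302e-16  9.71445147e-17]
 [ 0.00000000e+00  1.11022302e-16 -1.11022302e-16]]Traceback (most recent call last):
  File "<stdin>", line 4, in <module>
plant.IKError: the arm cannot take that pose within its joint ranges
```

```bash
python3 - <<'E'
from rimf import *
for P in [(0,150,200),(0,150,185),(0,150,170),(20,150,185),(0,0,200),(0,0,180),(0,0,170),(0,0,160)]:
    print(P,rw(*P).round(3),robot.ik(rw(*P),TILT))
E
```

```text
(0, 150, 200) [ 0.46  -0.009  0.302] None
(0, 150, 185) [ 0.467 -0.008  0.288] None
(0, 150, 170) [ 0.474 -0.007  0.275] None
(20, 150, 185) [ 0.484 -0.005  0.298] [-23.41299997 -46.54517669 -40.85475575  71.55208703  14.63628211
 -29.41715098]
(0, 0, 200) [ 0.484 -0.157  0.302] [-42.99235385 -35.70329579 -33.45032673  74.18089501  21.75667357
 -48.64131324]
(0, 0, 180) [ 0.493 -0.156  0.284] [-41.93460562 -34.64199877 -34.63693164  71.53548746  21.42504949
 -47.56109739]
(0, 0, 170) [ 0.498 -0.155  0.275] [-41.4195183  -34.04540686 -35.17984858  70.20518053  21.2610548
 -47.0368603 ]
(0, 0, 160) [ 0.502 -0.154  0.266] [-40.91336356 -33.40447804 -35.68852521  68.8698672   21.0983285
 -46.52285627]
```

```bash
python3 - <<'E'
from rimf import *
robot.move_pose([.51,.03,.335],[180,0,CY-180]); st("mid")
try: robot.line_to(rw(0,0,200),vel=.15,rotation=TILT)
except robot.IKError as e: print(e); robot.move_pose(rw(0,0,200),TILT)
robot.line_to(rw(0,0,165),vel=.1)
robot.pause(.2); o=st("above")
np.save("w3.npy",robot.get_calibration("wrist"))
for n in("side","scene","wrist"): cv2.imwrite(f"pics/{n}3.png",robot.grab_frame(n))
d=cv2.imread("pics/side3.png"); cv2.imwrite("pics/side3c.png",crop(d,300,150,160,150,4))
E
```

```text
mid 6.72 rim [ 64.4 179.8 203.5] rot [ 1.7999e+02  2.0000e-02 -1.7094e+02] g 0.0171 F [-0.6 -0.  -4.6]
above 8.84 rim [  0.5  -0.2 165.8] rot [-179.94   28.04 -170.83] g 0.0168 F [-0.4 -0.3 -3.7]
```

View pics/side3c.png

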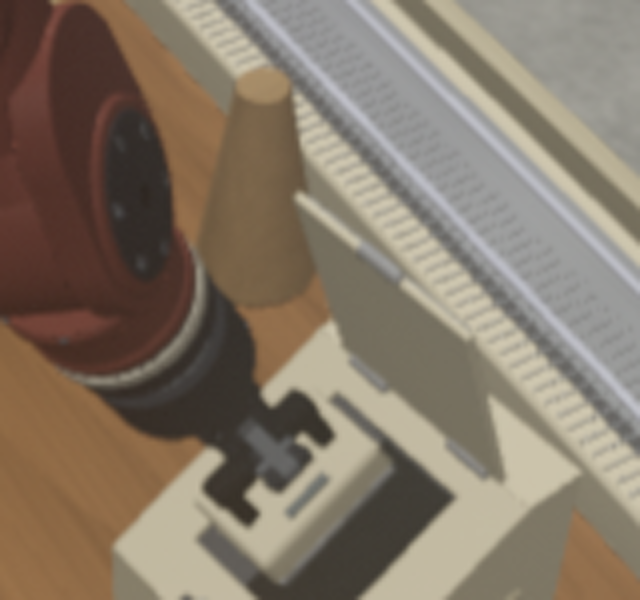

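View pics/wrist3.png

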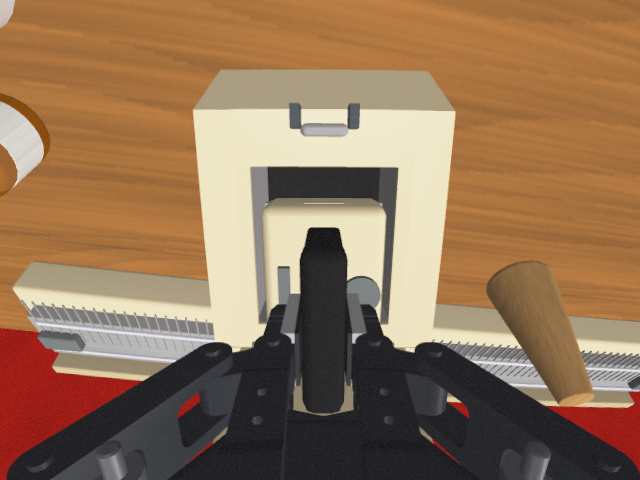

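View pics/scene3.png

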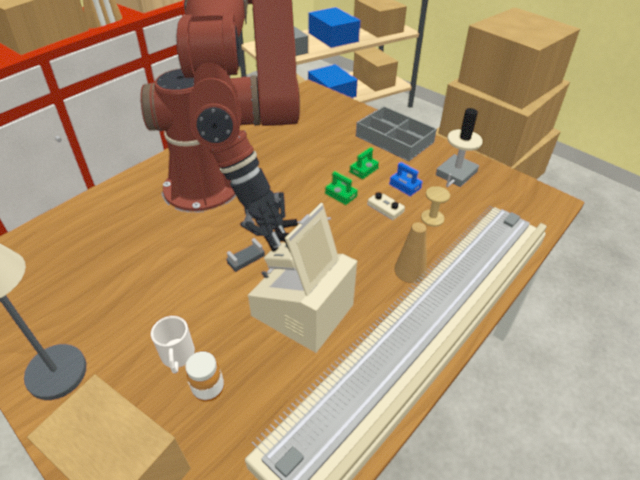

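The carriage is held over the opening in line with it. In the wrist view the opening's lower corners are at about (250,167) and (397,167). I'll check the offset in the tool frame from those.

```bash
python3 - <<'E'
from rimf import *
w=cv2.imread("pics/wrist3.png"); cv2.imwrite("pics/w3c.png",crop(w,190,95,266,200,3))
W=Cam(np.load("w3.npy",allow_pickle=True).item())
for P in [(-59,-50,0),(-59,50,0),(-95,-85,0),(-95,85,0),(59,-50,0)]: print(P,W.proj(rw(*P)))
E
```

```text
(-59, -50, 0) [[249.64208371 166.42786502]]
(-59, 50, 0) [[398.68559712 166.53514445]]
(-95, -85, 0) [[193.07300646 110.29467675]]
(-95, 85, 0) [[455.47871228 110.43315313]]
(59, -50, 0) [[258.9910913 323.6476223]]
```

View pics/w3c.png

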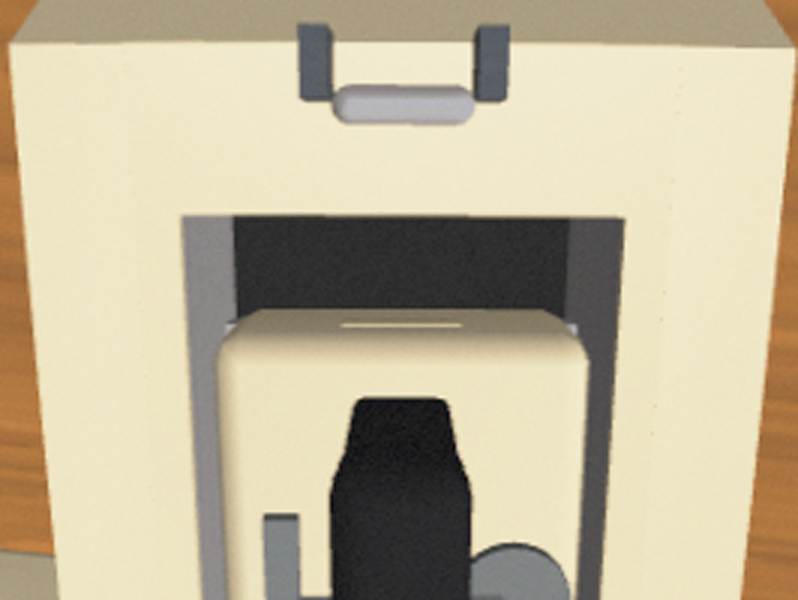

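```bash
python3 - <<'E'
from rimf import *
g=robot.line_to(rw(0,0,42),vel=.08,guard=12); st(f"near {g}")
if not g:
    robot.pause(.15)
    g=robot.line_to(rw(0,0,25),vel=.02,guard=6); robot.pause(.1); st(f"contact {g}")
    cv2.imwrite("pics/w4.png",robot.grab_frame("wrist")); cv2.imwrite("pics/side4.png",robot.grab_frame("side"))
E
```

```text
near False 10.68 rim [ 0.4 -0.2 42.5] rot [-179.96   28.03 -170.84] g 0.017 F [-0.6 -0.3 -4.1]
contact True 11.48 rim [-0.2  0.2 32. ] rot [ 179.97   27.97 -170.87] g 0.0169 F [-3.6  0.6  5.2]
```

View pics/w4.png

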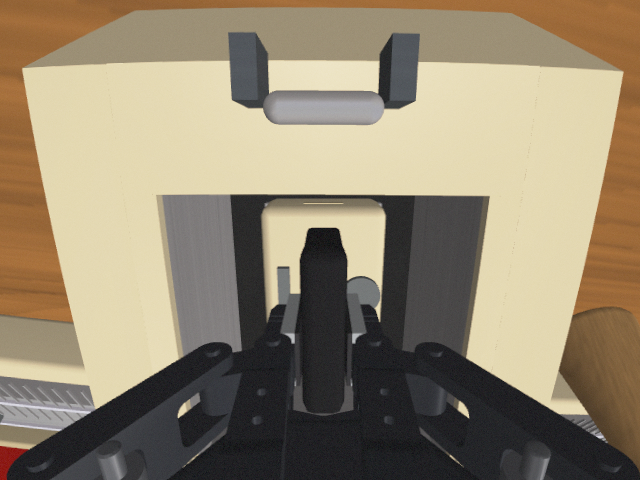

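```bash
python3 - <<'E'
from rimf import *
robot.set_gripper(.038); robot.pause(.3); st("open")
cv2.imwrite("pics/w5.png",robot.grab_frame("wrist"))
g=robot.line_to(rw(0,0,110),vel=.08,guard=8); st(f"up {g}")
if not g: robot.line_to(rw(0,0,150),vel=.12)
cv2.imwrite("pics/w6.png",robot.grab_frame("wrist")); cv2.imwrite("pics/side6.png",crop(robot.grab_frame("side"),300,150,160,150,4)); st()
E
```

```text
open 12.22 rim [-1.8  0.7 31. ] rot [ 179.86   27.83 -170.94] g 0.0378 F [-0.6  0.4 -0.1]
up False 13.4 rim [ -0.4   0.2 109.5] rot [ 179.82   27.79 -170.95] g 0.0382 F [ 0.2 -0.6 -0.3]
 13.98 rim [ -0.6   0.2 149. ] rot [ 179.8    27.78 -170.96] g 0.0378 F [ 0.1 -0.2 -0.1]
```

View pics/w6.png

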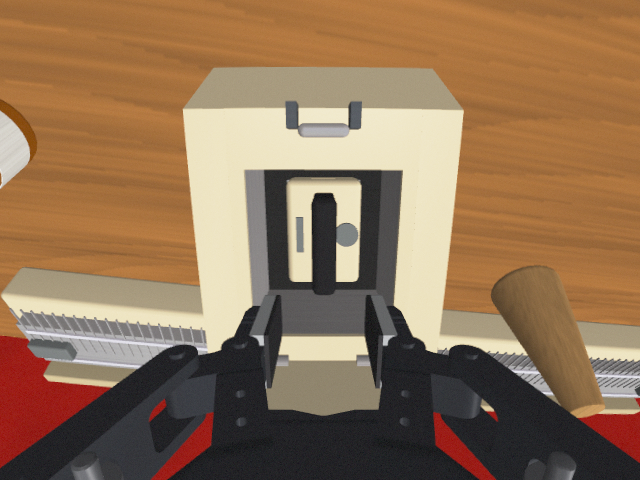

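View pics/side6.png

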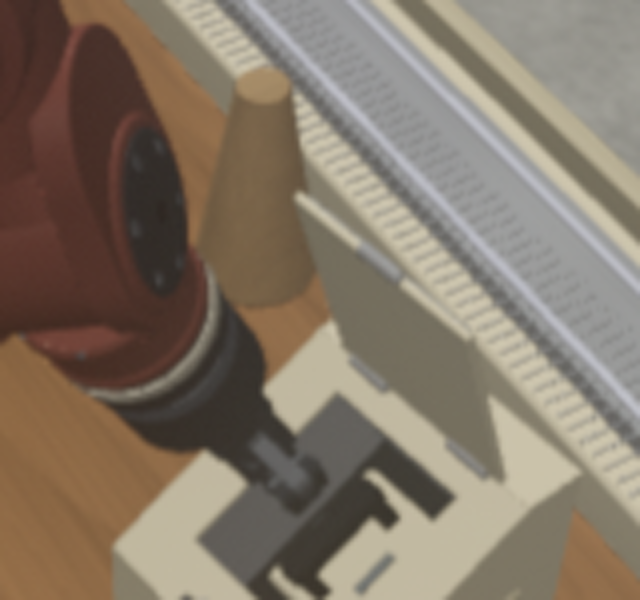

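```bash
cat > lidp.py <<'E'
from rimf import *
TR=robot.tip_reach*1000
def pose(th,d=135,back=0,beta=0):
    e=np.radians(28-beta)
    n=np.array([np.sin(th),np.cos(th)]); t=np.array([-np.sin(e),-np.cos(e)]); u=np.array([-np.cos(e),np.sin(e)])
    Q=np.array([78-d*np.cos(th),1+d*np.sin(th)])+6*n
    C=Q-11*u+back*n-TR*t
    return rw(C[0],0,C[1]),[180,beta,CY-180]
ths=np.linspace(1.70,.13,12)
def beta(th): return float(np.clip(28*(1.6-th)/1.4,0,28))
E
python3 - <<'E'
from lidp import *
print(TR)
def j(P,r): 
    q=robot.ik(P,r); print(np.round(P,3),np.round(r,1),None if q is None else q.round(0))
V=[180,0,CY-180]
for P in [[.48,-.155,.40],[.48,-.155,.42],[.52,-.155,.42]]: j(P,V)
p,_=pose(1.755,back=45); print("behind"); j(p,V); j([*p[:2],.42],V)
for t in ths: j(*pose(t,beta=beta(t)))
j(*pose(-.02,beta=28))
E
```

```text
72.6
[ 0.48  -0.155  0.4  ] [ 180.     0.  -170.8] [-33.  -8.   2. 100.   0. -42.]
[ 0.48  -0.155  0.42 ] [ 180.     0.  -170.8] [-33.  -7.   5. 102.   0. -42.]
[ 0.52  -0.155  0.42 ] [ 180.     0.  -170.8] [-30.  -1.  11. 102.   0. -40.]
behind
[ 0.663 -0.128  0.379] [ 180.     0.  -170.8] [-22.  22.  32. 100.   0. -31.]
[ 0.663 -0.128  0.42 ] [ 180.     0.  -170.8] [-22.  25.  40. 105.   0. -31.]
[ 0.614 -0.136  0.364] [ 180.     0.  -170.8] [-24.  13.  19.  97.   0. -34.]
[ 0.595 -0.139  0.356] [ 180.     0.9 -170.8] [-26.   8.  13.  95.   0. -35.]
[ 0.575 -0.142  0.347] [ 180.     3.7 -170.8] [-27.   2.   6.  91.   2. -37.]
[ 0.556 -0.145  0.335] [ 180.     6.6 -170.8] [-29.  -4.  -2.  87.   4. -38.]
[ 0.54  -0.148  0.321] [ 180.     9.4 -170.8] [-31. -10.  -8.  84.   6. -40.]
[ 0.525 -0.15   0.305] [ 180.    12.3 -170.8] [-33. -15. -15.  81.   8. -42.]
[ 0.513 -0.152  0.288] [ 180.    15.1 -170.8] [-35. -20. -21.  78.  11. -43.]
[ 0.503 -0.154  0.269] [ 180.    18.  -170.8] [-37. -24. -27.  75.  13. -45.]
[ 0.496 -0.155  0.25 ] [ 180.    20.8 -170.8] [-39. -28. -32.  72.  15. -46.]
[ 0.492 -0.156  0.23 ] [ 180.    23.7 -170.8] [-40. -31. -37.  68.  18. -47.]
[ 0.49  -0.156  0.209] [ 180.    26.5 -170.8] [-42. -34. -42.  65.  20. -48.]
[ 0.493 -0.156  0.19 ] [ 180.    28.  -170.8] [-42. -35. -44.  62.  21. -48.]
[ 0.501 -0.154  0.171] [ 180.    28.  -170.8] [-41. -33. -45.  59.  21. -47.]
```

```bash
python3 - <<'E'
from lidp import *
V=[180,0,CY-180]
robot.set_gripper(0)
robot.line_to([.48,-.155,.42],vel=.15,rotation=V); st("high")
p,_=pose(1.755,back=45)
robot.line_to([*p[:2],.42],vel=.15)
robot.line_to(p,vel=.1,guard=8); st("behind")
cv2.imwrite("pics/side7.png",crop(robot.grab_frame("side"),300,120,160,150,4)); cv2.imwrite("pics/scene7.png",crop(robot.grab_frame("scene"),220,150,160,150,4))
E
```

```text
high 15.68 rim [ 52.2   2.7 305.7] rot [ 179.97    0.   -170.85] g -0.0002 F [-0.1  0.3 -0.2]
behind 17.62 rim [196.8   0.  184.1] rot [-1.7999e+02  2.0000e-02 -1.7086e+02] g -0.0004 F [ 0.4  0.9 -0.1]
```

View pics/side7.png

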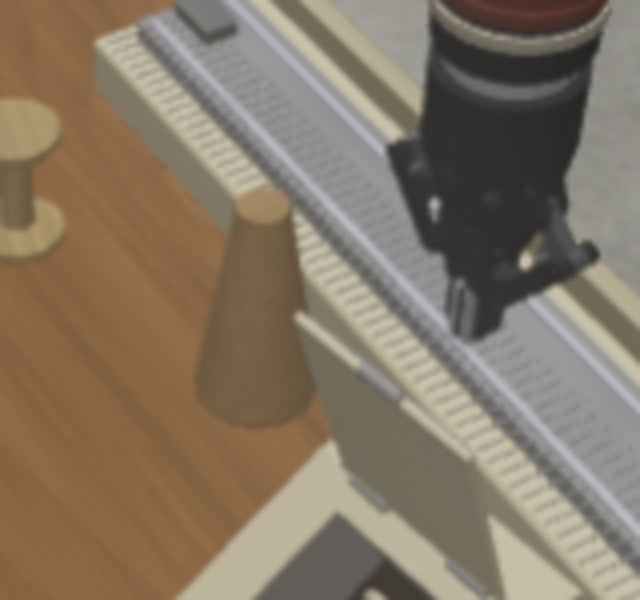

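View pics/scene7.png

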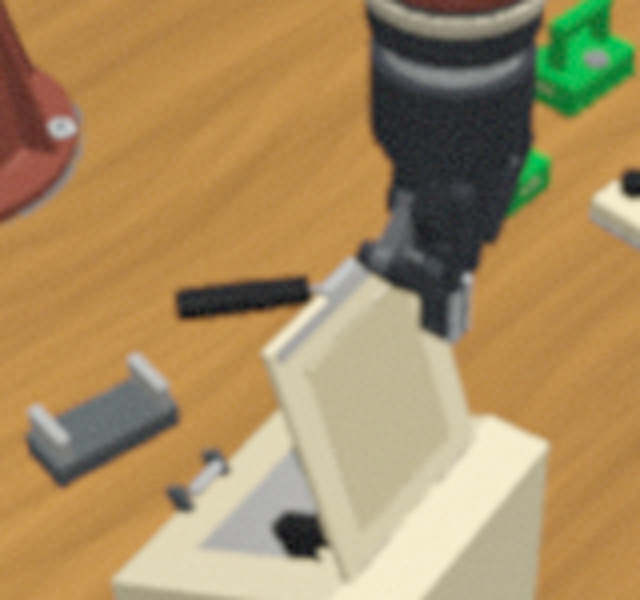

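```bash
python3 - <<'E'
from lidp import *
p,r=pose(1.755,back=8); robot.line_to(p,vel=.08,guard=10); st("near")
for t in ths[:3]:
    p,r=pose(t,beta=beta(t))
    g=robot.line_to(p,vel=.08,rotation=r,guard=25); o=st(f"{t:.2f} {g}")
    if g: break
cv2.imwrite("pics/side8.png",crop(robot.grab_frame("side"),300,120,160,150,4)); cv2.imwrite("pics/scene8.png",crop(robot.grab_frame("scene"),220,150,160,150,4))
E
```

```text
near 18.33 rim [ 1.608e+02 -1.000e-01  1.904e+02] rot [-1.7998e+02  5.0000e-02 -1.7086e+02] g 0.0002 F [ 0.1 -0.2 -0.3]
1.70 False 18.68 rim [145.4  -0.  193.1] rot [-1.8000e+02  1.0000e-02 -1.7086e+02] g 0.0001 F [ 0.5 -0.2  0.9]
1.56 False 19.07 rim [125.4  -0.  195.8] rot [-179.99    0.85 -170.86] g 0.0002 F [ 0.3 -0.1 -0.1]
1.41 False 19.5 rim [ 1.031e+02 -1.000e-01  1.971e+02] rot [-179.99    3.69 -170.87] g 0.0001 F [-0.1  1.  -0.3]
```

View pics/side8.png

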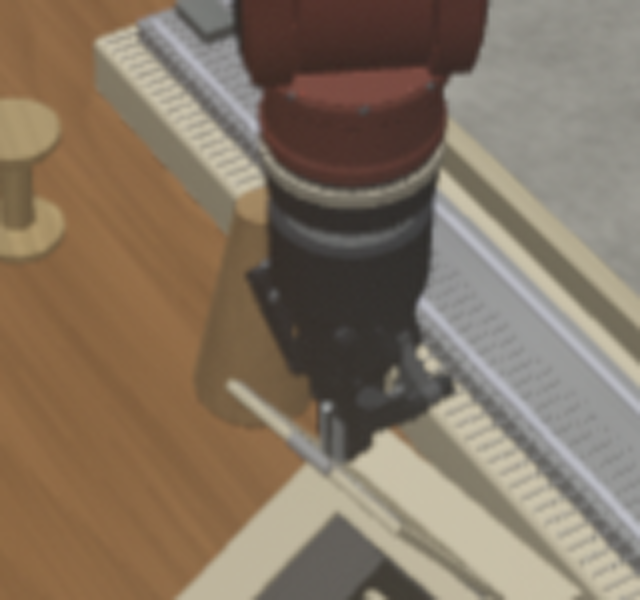

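View pics/scene8.png

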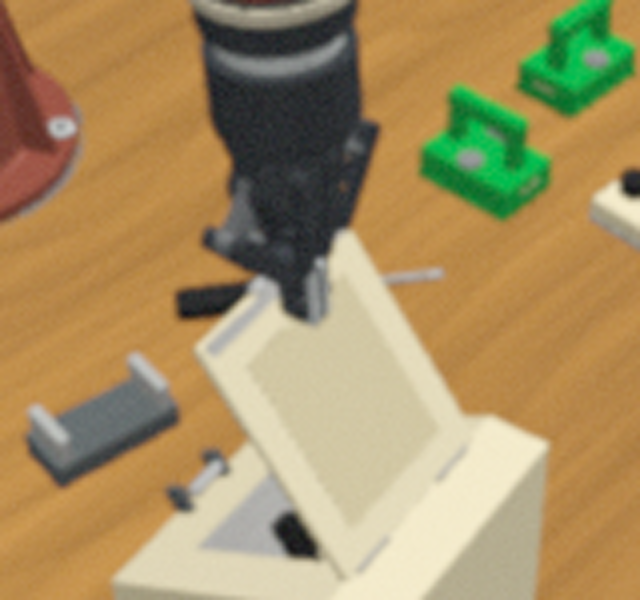

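```bash
python3 - <<'E'
from lidp import *
for t in ths[3:]:
    p,r=pose(t,beta=beta(t))
    g=robot.line_to(p,vel=.08,rotation=r,guard=25); o=st(f"{t:.2f} {g}")
    if g: break
cv2.imwrite("pics/side9.png",crop(robot.grab_frame("side"),300,150,160,150,4)); cv2.imwrite("pics/wrist9.png",robot.grab_frame("wrist"))
E
```

```text
1.27 False 20.02 rim [ 8.100e+01 -1.000e-01  1.955e+02] rot [-179.99    6.53 -170.87] g -0.0001 F [ 0.2  0.2 -0.4]
1.13 False 20.45 rim [ 5.960e+01 -1.000e-01  1.912e+02] rot [-179.99    9.39 -170.87] g 0.0002 F [0.6 0.2 0.2]
0.99 False 20.88 rim [ 3.920e+01 -1.000e-01  1.841e+02] rot [-179.99   12.24 -170.86] g -0.0002 F [ 0.7  0.2 -0.3]
0.84 False 21.29 rim [ 2.010e+01 -1.000e-01  1.745e+02] rot [-179.98   15.1  -170.86] g 0.0001 F [ 0.3 -0.9  0. ]
0.70 False 21.71 rim [ 2.500e+00 -1.000e-01  1.626e+02] rot [-179.99   17.96 -170.86] g -0.0002 F [-0.2  0.4 -0.1]
0.56 False 22.12 rim [-1.300e+01 -1.000e-01  1.487e+02] rot [-179.98   20.81 -170.86] g -0.0002 F [0.  0.2 0.4]
0.42 False 22.52 rim [-2.63e+01 -1.00e-01  1.33e+02] rot [-179.98   23.66 -170.85] g -0.0001 F [ 0.6 -0.7  0.1]
0.27 False 22.93 rim [-3.730e+01 -1.000e-01  1.159e+02] rot [-179.98   26.51 -170.86] g 0.0003 F [ 0.1 -0.1 -0.4]
0.13 False 23.32 rim [-44.    0.1  97.2] rot [ 179.99   27.96 -170.85] g -0.0 F [-0.2  0.9  1.2]
```

View pics/wrist9.png

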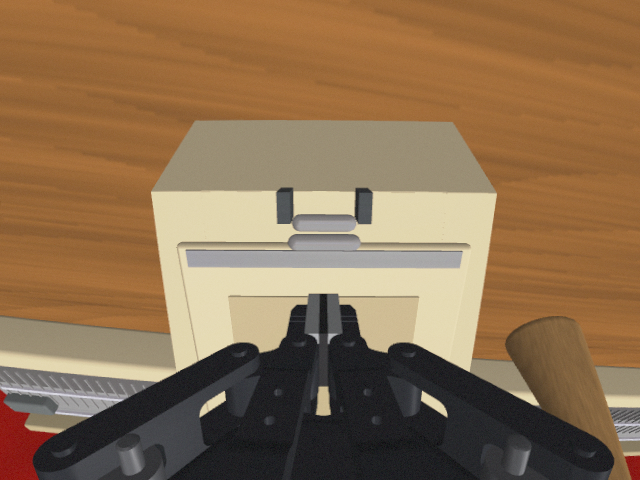

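View pics/side9.png

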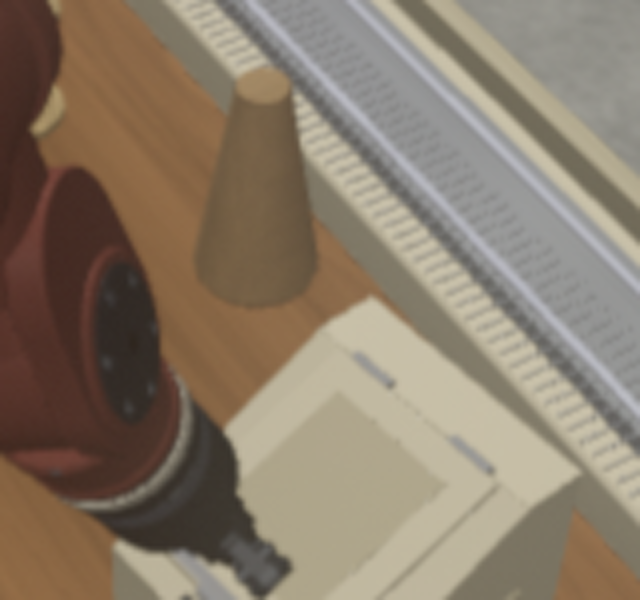

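```bash
python3 - <<'E'
from lidp import *
for z in (90,86,83,81,79,77,75):
    g=robot.line_to(rw(-46,0,z),vel=.03,guard=30); robot.pause(.1); o=st(f"{z} {g}")
    if g or (z<=79 and np.linalg.norm(o["ft_force"])>8): break
cv2.imwrite("pics/wrist10.png",robot.grab_frame("wrist"))
E
```

```text
90 False 23.91 rim [-45.6  -0.3  90.3] rot [-179.95   28.05 -170.83] g 0.0001 F [ 1.1 -1.   3.3]
86 False 24.29 rim [-45.9  -0.2  86.1] rot [-179.97   28.   -170.85] g -0.0003 F [-0.  -0.9  2.6]
83 False 24.64 rim [-46.5   0.4  82.6] rot [ 179.93   27.96 -170.87] g 0.0001 F [ 0.   0.3 -1.2]
81 False 24.99 rim [-46.1   0.1  80.9] rot [ 179.98   27.99 -170.85] g 0.0001 F [-0.4 -0.5 -0.5]
79 False 25.34 rim [-45.7  -0.2  79.8] rot [-179.97   27.99 -170.86] g -0.0 F [-10.4   1.6  10.7]
```

View pics/wrist10.png

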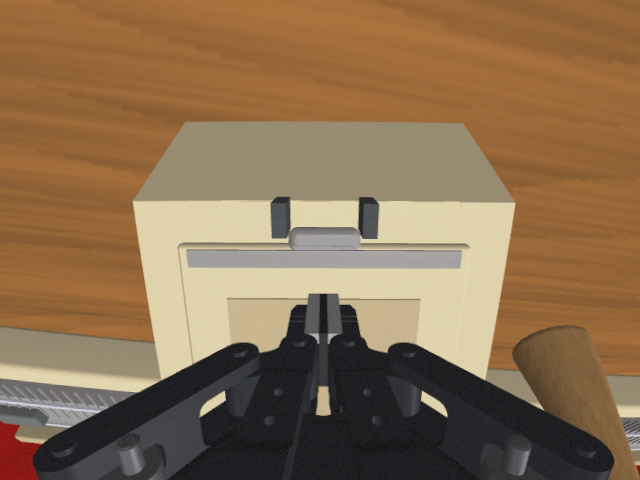

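The force fell away at z=83, where the lid cleared the catch. It then met a hard stop at z≈79.8, against 79.6 predicted for fully shut. Next I back off and check.

```bash
python3 - <<'E'
from lidp import *
robot.line_to(rw(-46,0,120),vel=.1); robot.move_pose([.42,-.12,.36],[180,0,CY-180]); robot.pause(.2); st("clear")
print(robot.observe()["tool_pos"])
s=robot.grab_frame("side");c=robot.grab_frame("scene")
cv2.imwrite("pics/side11.png",s);cv2.imwrite("pics/scene11.png",c)
cv2.imwrite("pics/side11c.png",crop(s,310,220,150,140,4)); 
S=Cam(robot.get_calibration("scene"));D=Cam(robot.get_calibration("side"))
for nm,cam in(("scene",S),("side",D)):
    for y in(-65,65): print(nm,y,"shut",cam.proj(rw(-77,y,7)).round(1),"open.08",cam.proj(rw(-77,y,7+12)).round(1))
np.save("w11.npy",robot.get_calibration("wrist")); w=robot.grab_frame("wrist"); cv2.imwrite("pics/wrist11.png",w)
cv2.imwrite("pics/scene11c.png",crop(c,230,195,160,150,4))
E
```

```text
clear 26.87 rim [-24.1  46.7 277.3] rot [ 1.7992e+02 -5.0000e-02 -1.7089e+02] g 0.0004 F [ 0.1 -0.3  0.6]
[ 0.41963691 -0.12003713  0.35851428]
scene -65 shut [[257.  288.2]] open.08 [[254.7 284.3]]
scene 65 shut [[288.9 254.9]] open.08 [[286.9 251.1]]
side -65 shut [[375.  322.4]] open.08 [[373.2 321. ]]
side 65 shut [[337.4 285.1]] open.08 [[335.4 283.4]]
```

View pics/side11c.png

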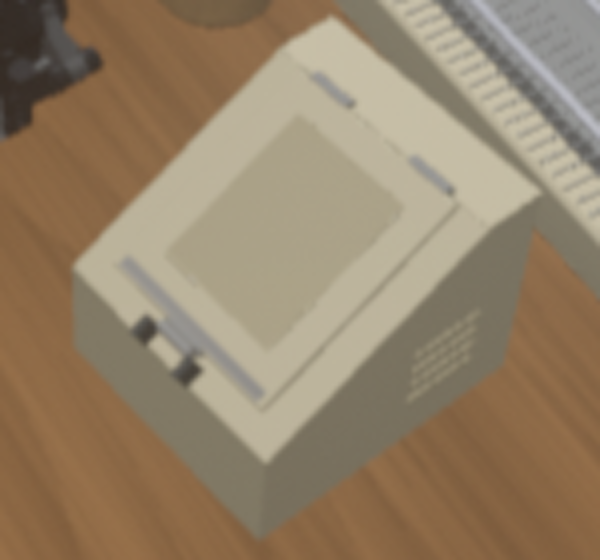

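View pics/scene11.png

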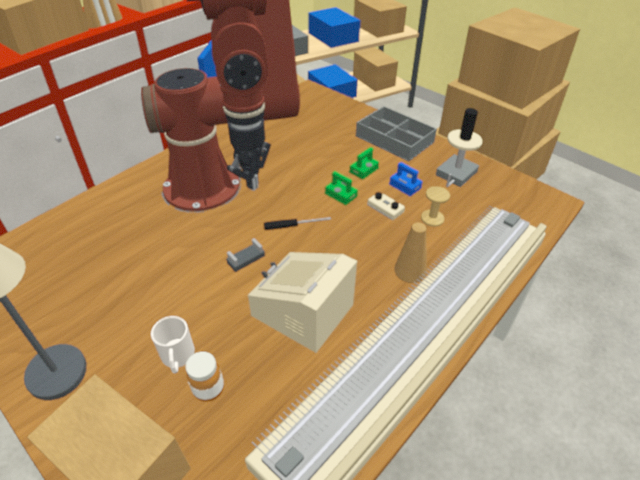

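View pics/scene11c.png

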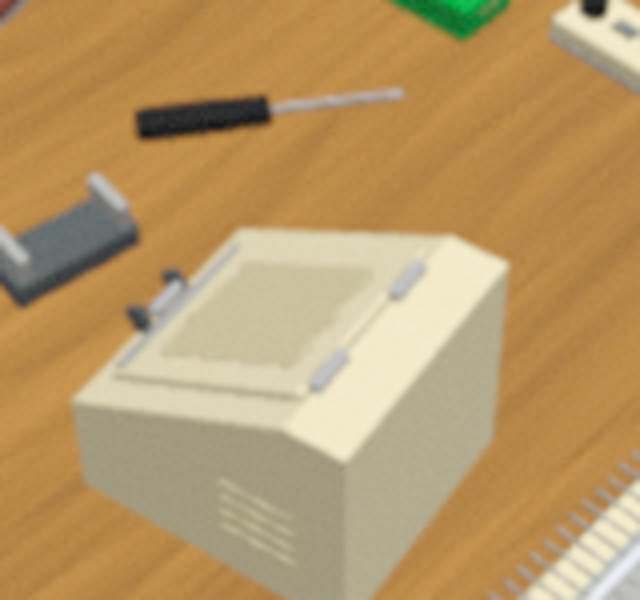

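The hatch's free-edge corner is at scene (258,289), predicted (257,288) for shut, and at side (375.5,322), predicted (375,322). So it is fully shut. The bystanders are where they were and the arm is clear.

```bash
python3 -c "
from plant import robot
print(robot.observe()['time'],robot.job_done())"
```

```text
the job is handed in; nothing more can be done
27.0167 None
```

The carriage with the bridge handle is in the bin and the hatch is fully shut. I handed the job in at 27.0 s of the 67 s allowed.

- **Carriage:** I gripped it by its handle, tilted it 28° and lowered it through the opening along the slope's normal. Before it went in, the opening's measured corners were within about 1 mm of my predictions. It touched the floor with the tool 32.0 mm above the rim, against 31.7 mm expected. I then opened the gripper to 38 mm and backed straight out; the wrist view showed the carriage flat with its handle up. I saw no contact with the rim, and the force checks did not trip.
- **Hatch:** I pushed it over from behind and pressed it down. The force dropped as it passed the catch, then it met a hard stop at 79.8 mm, against 79.6 mm expected for fully shut. I stopped pressing at about 15 N. In both cameras its free-edge corner was within about 1 px of the shut position; still resting on the catch would have been about 2 px off in the side view and 4 px in the scene view.
- **Everything else:** nothing else looked moved in the last pictures, and the arm ended clear of everything.

No check failed. The first fit of the carriage's position was off by up to 3 px at some corners, so I measured it again with the wrist camera before gripping. One planned move to a waypoint was out of reach and was refused before anything moved, so I went another way.

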